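Pull the cooler vent flap shut with the hook pole

TASK

Take the hook pole (the one with the thin dark prong bent straight down, not the brush) from its stand, drop its prong into the brass ring eye on top of the red vent flap, and pull the flap fully shut with it. Then lift the prong out and lay the pole back in the same notches of the stand it came from. Work only with the pole: the robot itself must not touch the grey vent housing, its flap or its eye.

Things in the scene. Friction and masses are not known exactly. Their poses are not given: they have to be found in the camera images.
- hook_pole: Level square aluminium pole, 16 x 16 x 284 mm, 0.16 kg, in open notches of a stand (14 mm play each side; 12 mm uprights at x = -50, -210). Origin: lower tip of the 8 mm dark prong bent down at its front end; +x runs handle to prong, +z up. Pole centreline 75 mm above the origin, x = -280 to +4, starts 100 mm above the table. Orange grip at x = -120. A brush pole lies 100 mm to one side.
- vent: Fixed grey exhaust housing 240 mm wide (y), 200 mm tall, red flap on its far side. Origin: on the table under the middle of the flap's hinge line; +x points out of the flap's side, away from the robot, +z up. The roof spans x = -156 to -6 mm at z = 200. The hinge line runs along y at x = 0, z = 75.
- eye (a point): Brass ring on a thin stalk above the middle of the flap's top edge. Origin: centre of its hole, 36 mm clear, wire 8 mm thick; z is the hole's axis. Fixed to the flap, level at flap angle 0.35 rad. With the flap at angle a its centre in the vent's frame is x = 20 cos a + 185 sin a, y = 0, z = 75 + 185 cos a - 20 sin a (mm).
- flap (a joint): Angle (rad) of the red flap, a 12 x 210 x 118 mm panel hinged along its lower edge: 0 = shut, upright against the housing (hard stop); grows as its top leans out, away from the robot. Starts at 0.45 to 0.7. The hinge is stiff and stays where it is left; 2 to 3 N at the eye moves it.

How it is judged (in metres and radians):
On the way, in this order (a step that is already met when the one before it is completed fails the run):
1. the prong is hooked through the eye while the flap is open (horizontal distance between hook_pole and eye below 0.022 m and z of hook_pole in the frame of eye between -0.07 and -0.004 m and value of joint flap above 0.3 rad), for 0.1 s.
2. the flap is shut with the prong still through the eye (value of joint flap below 0.12 rad and distance between hook_pole and eye below 0.08 m and z of hook_pole in the frame of eye below -0.002 m and horizontal distance between hook_pole and eye below 0.03 m), for 0.1 s.
At the end, for the whole second after the job is handed in: The flap is shut to within 0.12 rad (7 degrees), and the hook pole lies still and level (within 8 degrees) in the stand notches it came from, its prong tip within 40 mm of where it was at the start (value of joint flap below 0.12 rad and distance of hook_pole from where it was at the start of the episode below 0.04 m and angle between hook_pole's own z axis and vertical below 0.15 rad and linear speed of hook_pole below 0.03 m/s); the robot touches nothing.
It fails at once if the gripper or arm touches the vent housing, flap or eye (contact force between any of the fingers, the arm and vent above 2 N).
It also fails if it takes over 53 s, if anything falls off the work surface, if the arm or the gripper's body presses on something with over 40 N, if the wrist force passes 120 N, or if a joint passes its speed limit or range.

ROBOT

A 7-joint arm with a two-finger parallel gripper is mounted at the origin on the work surface. World frame = base frame: x ahead of the robot, y to its left, z up, the work surface at z = 0. Lengths are in m, angles in degrees, forces in N, time in s.
With the tool pointing down it reaches from about 0.425 to 0.875 m from the base axis. Payload 4.7 kg.
Tool frame: the origin (TCP) lies between the finger pads; the fingertips stand env.tip_reach ahead of it and the grasp point (between the pads) lies 2 mm behind it (env.tip_reach is the distance from the TCP to the fingertips, in m); z points along the fingers, y is the line along which they close (so a half turn about z gives the same grasp; the last joint's range is limited). The gripper opens to 87 mm and grips with 3 to 60 N. Pads are 19 mm wide; open, the fingers measure 117 mm over their backs; the gripper's body (75 mm by 190 mm) begins 51 mm behind the grasp point.
Start: joints at [-71.041, 18.392, -4.016, 83.108, 1.295, 78.541, -3.26], TCP at [0.203, 0.618, 0.24] pointing down, gripper open.
Joint ranges: [-163.93, 163.93], [-17.29, 119.83], [-79.2, 71.16], [3.27, 140.29], [-89.18, 269.18], [5.43, 117.66], [-154.24, 154.24]. Speed limits (degrees/s): [147.25, 147.25, 180, 180, 180, 180, 180].

INTERFACE

Orientations are given as [roll, pitch, yaw] about the fixed x, y, z axes, in that order (R = Rz(yaw) Ry(pitch) Rx(roll)).
In Python, from cell import env, eyes gives the robot as it stands (env), with the cameras (eyes).
- The arm moves only by the shell command python3 steer.py 'ROWS' [FORCE]. ROWS is rows parted by semicolons, their numbers by spaces, 1 to 8 of them, each of 5 numbers: dx, dy, dz in m, then a turn about the tool's z in degrees, then the finger opening in m; each row is the pose to reach, as a shift and turn from the pose commanded when the command began, along the tool's axes at that moment; what a row does not reach only later rows make up. A row lasts 1/12 s, in which the tool goes at most 0.0417 m and 7.16 degrees, less where a joint would pass 70% of its speed; a pose out of reach is approached as far as the arm can. The fingers move at their own pace and stop on an object; FORCE is the grip in N (left out, the last holds). Time passes only in rows, so rows that do not move let the fingers close. It prints the time, the measured TCP pose, the force, the opening and the grip force at its end.
- env.get_obs(): the state, without advancing time (a new reading comes with each control period).
- eyes.read_camera(name): name is "side" or "top" or "wrist"; returns a dict with "color" (480x640x3 uint8, blue, green, red), "fx", "fy", "cx", "cy" (pixels), "world_from_camera" (4x4, takes a point from camera to world coordinates). Camera axes: x right, y down, z forward; pixel columns grow to the right and rows downward; lengths in m; the calibration is good to about 2 mm. A picture is of the moment at which its call begins. There is no depth.
- env.sign_off(): hands the job in; it is judged then, once.
The state is a dict: "time_s": time; "qpos": joint angles; "joint_velocities": joint speeds; "effort": joint torques, N m; "tool_pos": TCP position; "tool_rot": TCP orientation; "force": force on the tool from outside, world axes, zero at the start; "wrist_torque": the same for the moment, N m; "grip_width": finger opening in m; "grasp_force": force on a finger pad.
Only numpy, scipy, OpenCV 4.12 (cv2) and the standard library are available. Lean on these libraries where they do the work, as an engineer would, in place of code of your own. Each camera call takes 0.05 s, during which the arm holds its last target. There are 200 camera calls.

## Working session

There is one attempt and no reset: what is moved stays moved. The work goes in short steps, Python scripts to look and compute and a shell command to move; the robot and the scene stay as the last step left them, time stands still between calls to the robot, and variables do not carry over. Pictures are saved under pics/ and viewed, at most 10 in all, crops included, and the job is handed in when it is done.

```bash
ls; mkdir -p pics
python3 - <<'E'
from cell import env, eyes
import cv2,numpy as np
o=env.get_obs();print(o['time_s'],o['tool_pos'],o['tool_rot'],o['grip_width'],env.tip_reach)
for n in ['top','side']:
    c=eyes.read_camera(n);cv2.imwrite(f'pics/{n}0.png',c['color']);np.savez(f'pics/{n}0.npz',**c)
    print(n,c['fx'],c['cx'],c['cy'],np.round(c['world_from_camera'],3).tolist())
E
```

```text
cell.py
pics
steer.py
0.0 [0.20239528 0.61714829 0.23847489] [-1.79891783e+02  5.50018018e-03  1.61847731e+02] 0.08701961634444035 0.017
top 602.1389425419711 321.5799229874773 234.58499753753787 [[0.026, -0.994, 0.102, 0.492], [-1.0, -0.026, -0.005, 0.105], [0.008, -0.102, -0.995, 1.339], [0.0, 0.0, 0.0, 1.0]]
side 578.8627796855321 327.4140731839863 239.78293132830058 [[0.94, 0.253, -0.227, 0.858], [0.339, -0.66, 0.67, -0.581], [0.02, -0.707, -0.707, 0.896], [0.0, 0.0, 0.0, 1.0]]
```

View pics/top0.png

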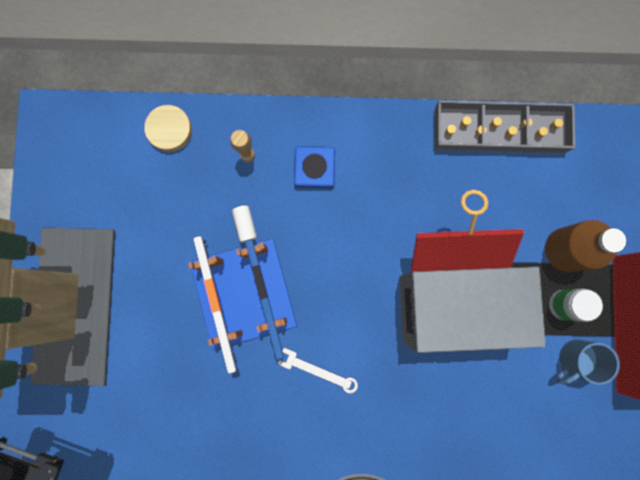

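View pics/side0.png

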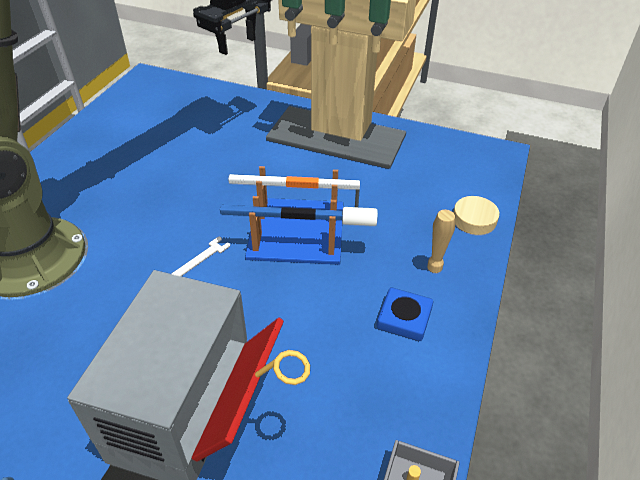

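The top view shows the hook pole (white with an orange grip) running from (198,238), the prong end, to (234,373). The ring is at (474,202), the roof at (415–545, 267–352). In the side view the orange grip is at (302,182), the prong at (357,190) and the ring at (292,367). I'll triangulate these next.

```bash
cat > h.py <<'E'
import cv2,numpy as np
def ray(c,u,v):
    T=c['world_from_camera'];d=T[:3,:3]@np.array([(u-c['cx'])/c['fx'],(v-c['cy'])/c['fy'],1]);return T[:3,3],d/np.linalg.norm(d)
def plane(c,u,v,z):
    o,d=ray(c,u,v);return o+d*(z-o[2])/d[2]
def tri(a,pa,b,pb):
    o1,d1=ray(a,*pa);o2,d2=ray(b,*pb)
    s=np.linalg.lstsq(np.c_[d1,-d2],o2-o1,rcond=None)[0]
    p,q=o1+s[0]*d1,o2+s[1]*d2;return (p+q)/2,np.linalg.norm(p-q)
def mask(c,lo,hi,box):
    h=cv2.cvtColor(c['color'],cv2.COLOR_BGR2HSV);m=cv2.inRange(h,lo,hi);k=np.zeros_like(m);x0,y0,x1,y1=box;k[y0:y1,x0:x1]=m[y0:y1,x0:x1];return k
def big(m):
    return max(cv2.findContours(m,cv2.RETR_EXTERNAL,cv2.CHAIN_APPROX_NONE)[0],key=cv2.contourArea)
E
python3 - <<'E'
from h import *
np.set_printoptions(precision=4,suppress=True)
t=dict(np.load('pics/top0.npz'));s=dict(np.load('pics/side0.npz'))
O=((5,150,150),(14,255,255))
r={}
for n,c,b in [('t',t,(190,265,235,325)),('s',s,(275,165,330,195))]:
    k=big(mask(c,*O,b));R=cv2.minAreaRect(k);r[n]=R[0];print('grip',R)
print('grip',tri(t,r['t'],s,r['s']))
for n,c,b in [('t',t,(455,185,492,222)),('s',s,(270,345,315,390))]:
    m=mask(c,(12,90,90),(35,255,255),b);m=cv2.morphologyEx(m,cv2.MORPH_OPEN,np.ones((2,2)))
    cs,h=cv2.findContours(m,cv2.RETR_CCOMP,cv2.CHAIN_APPROX_NONE)
    hole=max([k for k,hh in zip(cs,h[0]) if hh[3]>=0],key=cv2.contourArea);e=cv2.fitEllipse(hole);r[n]=e[0];print('eye hole',e)
print('eye',tri(t,r['t'],s,r['s']))
# pole white ends
W=((0,0,170),(180,60,255))
for n,c,b in [('t',t,(185,230,240,378)),('s',s,(222,168,364,192))]:
    m=mask(c,*W,b)|mask(c,*O,b);R=cv2.minAreaRect(big(m));print('pole',n,R,cv2.boxPoints(R).tolist())
    v=cv2.fitLine(big(m),cv2.DIST_L2,0,.01,.01).ravel();print(v)
m=mask(t,(0,0,100),(180,50,200),(400,255,555,360));R=cv2.minAreaRect(big(m));print('roof',R)
for p in cv2.boxPoints(R):print(plane(t,*p,0.2))
for z in (.1,.108,.175,.183):
    a,b=plane(t,198,238,z),plane(t,233.5,373,z);print(z,a,b,np.linalg.norm(a-b))
E
```

```text
grip ((212.3380889892578, 294.8847351074219), (31.506269454956055, 7.431203365325928), 75.25643920898438)
grip ((301.5, 184.0), (6.0, 31.0), 90.0)
grip (array([0.4893, 0.3206, 0.0928]), np.float64(0.0009295330838570642))
eye hole ((475.0188903808594, 203.02989196777344), (18.21232795715332, 20.666921615600586), 109.74454498291016)
eye hole ((292.4285888671875, 367.7088317871094), (23.400127410888672, 27.193328857421875), 112.84504699707031)
eye (array([ 0.6767, -0.1868,  0.2171]), np.float64(0.005540795407604403))
pole t ((219.8529510498047, 325.9117431640625), (95.31649017333984, 8.973817825317383), 75.96376037597656) [[203.94119262695312, 280.7646789550781], [212.64706420898438, 278.5882263183594], [235.76470947265625, 371.0588073730469], [227.058837890625, 373.2352600097656]]
[  0.2394   0.9709 219.7178 325.0792]
pole s ((272.62945556640625, 180.46060180664062), (89.39143371582031, 9.330419540405273), 3.6329505443573) [[227.72793579101562, 182.28431701660156], [228.31918334960938, 172.97264099121094], [317.5309753417969, 178.6368865966797], [316.9397277832031, 187.9485626220703]]
[  0.997    0.0776 271.3103 181.0197]
roof ((478.5453796386719, 308.974609375), (80.84283447265625, 129.0000762939453), 87.33700561523438)
[ 0.5427 -0.0735  0.2   ]
[ 0.5605 -0.318   0.2   ]
[ 0.4095 -0.3233  0.2   ]
[ 0.3924 -0.0821  0.2   ]
0.1 [0.6049 0.3539 0.1   ] [0.3333 0.2696 0.1   ] 0.284344467531872
0.108 [0.6041 0.3523 0.108 ] [0.3343 0.2686 0.108 ] 0.282507974898406
0.175 [0.598  0.3388 0.175 ] [0.3429 0.2597 0.175 ] 0.2671273490931287
0.183 [0.5973 0.3372 0.183 ] [0.3439 0.2586 0.183 ] 0.26529085645966266
```

```bash
cat >> h.py <<'E'
from scipy.spatial.transform import Rotation as Ro
def go(o,p,yaw):
    "shift in tool axes and turn (deg, mod 180) to reach TCP p, yaw"
    R=Ro.from_euler('xyz',o['tool_rot'],degrees=True);d=R.inv().apply(np.array(p)-o['tool_pos'])
    t=-((yaw-o['tool_rot'][2]+90)%180-90)
    print('t',round(o['time_s'],2),'shift',d.round(4),'turn',round(t,2))
E
python3 - <<'E'
from h import *
from cell import env, eyes
np.set_printoptions(precision=4,suppress=True)
t=dict(np.load('pics/top0.npz'))
g=plane(t,212.34,294.88,.1);a=plane(t,198.5,238.5,.1);b=plane(t,233.5,373,.1)
m=mask(t,(0,0,130),(180,70,255),(185,230,245,378))|mask(t,(5,150,150),(14,255,255),(185,230,245,378))
m=cv2.morphologyEx(m,cv2.MORPH_OPEN,np.ones((3,3)));ks=[k for k in cv2.findContours(m,cv2.RETR_EXTERNAL,cv2.CHAIN_APPROX_NONE)[0] if cv2.contourArea(k)>60]
for k in ks:print(cv2.minAreaRect(k),cv2.boundingRect(k))
R=cv2.minAreaRect(np.vstack(ks));print(R)
q=[plane(t,*p,.1) for p in cv2.boxPoints(R)];print(np.array(q))
print(g,a,b,np.degrees(np.arctan2(*(a-b)[1::-1])))
go(env.get_obs(),[g[0],g[1],.098],17.2)
E
```

```text
((214.35296630859375, 304.4117736816406), (140.670654296875, 9.701424598693848), 75.96376037597656) (194, 236, 42, 137)
((240.5, 235.5), (11.0, 7.0), 90.0) (237, 230, 8, 12)
((219.0, 301.0), (142.0, 50.0), 90.0)
[[0.6212 0.3629 0.1   ]
 [0.624  0.2597 0.1   ]
 [0.3358 0.2485 0.1   ]
 [0.3333 0.3493 0.1   ]]
[0.4889 0.3192 0.1   ] [0.6039 0.3528 0.1   ] [0.3333 0.2696 0.1   ] 17.088253702359644
t 0.1 shift [-0.3651 -0.1937  0.1409] turn -35.35
```

```bash
R='-0.365 -0.194 0.05 -35 0.087'; python3 steer.py '-0.1 -0.05 0.01 -12 0.087;-0.15 -0.08 0.02 -20 0.087;-0.22 -0.12 0.03 -26 0.087;-0.28 -0.15 0.04 -32 0.087;-0.365 -0.194 0.05 -35 0.087;-0.365 -0.194 0.05 -35 0.087;-0.365 -0.194 0.05 -35 0.087;-0.365 -0.194 0.05 -35 0.087'
python3 -c "
from h import *
from cell import env, eyes
go(env.get_obs(),[.489,.319,.098],16.9)"
```

```text
time_s: 0.77
tool_pos: [0.4279, 0.3821, 0.2]
tool_rot: [-180.0, -0.0, -163.1]
force: [0.7, 0.9, 0.5]
grip_width: 0.087
grasp_force: 0.0
t 0.77 shift [-0.0402 -0.0781  0.102 ] turn -0.04
```

```bash
python3 steer.py '-0.04 -0.078 0.01 0 0.087;-0.04 -0.078 0.01 0 0.087;-0.04 -0.078 0.01 0 0.087;-0.04 -0.078 0.01 0 0.087;-0.04 -0.078 0.01 0 0.087'
python3 - <<'E'
from h import *
from cell import env, eyes
go(env.get_obs(),[.489,.319,.098],16.9)
cv2.imwrite('pics/w1.png',eyes.read_camera('wrist')['color'])
E
```

```text
time_s: 1.18
tool_pos: [0.4874, 0.3211, 0.1901]
tool_rot: [180.0, -0.1, -163.2]
force: [0.4, 1.1, -1.0]
grip_width: 0.0871
grasp_force: 0.0
t 1.18 shift [-0.001  -0.0026  0.0921] turn -0.09
```

View pics/w1.png

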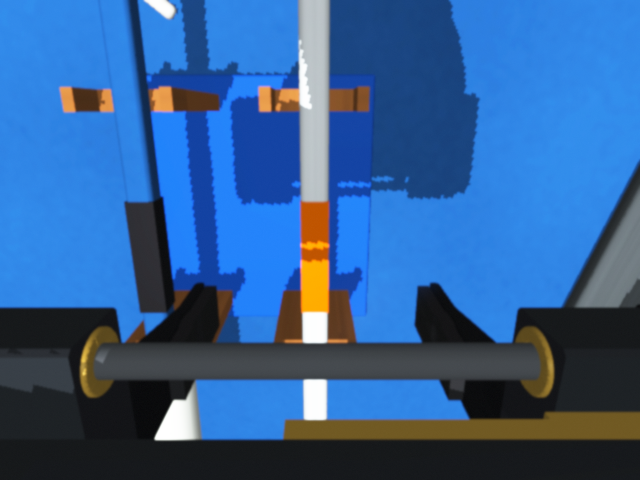

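The wrist view shows the pole straight and centred between the fingers (column ~315), with the brush pole clear to the left. Next I descend and grip.

```bash
python3 steer.py '-0.001 -0.002 0.035 0 0.087;-0.001 -0.002 0.07 0 0.087;-0.001 -0.002 0.092 0 0.087;-0.001 -0.002 0.092 0 0.087;-0.001 -0.002 0.092 0 0.087' 40
python3 - <<'E'
from h import *
from cell import env, eyes
go(env.get_obs(),[.489,.319,.098],16.9)
E
```

```text
time_s: 1.65
tool_pos: [0.4874, 0.3208, 0.0978]
tool_rot: [-180.0, -0.1, -163.0]
force: [-0.5, 0.2, 0.7]
grip_width: 0.0867
grasp_force: 0.0
t 1.65 shift [-0.001  -0.0022 -0.0002] turn 0.14
```

```bash
python3 steer.py '0 0 0 0 0.05;0 0 0 0 0.03;0 0 0 0 0;0 0 0 0 0;0 0 0 0 0;0 0 0 0 0;0 0 0 0 0;0 0 0 0 0' 50
```

```text
time_s: 2.32
tool_pos: [0.4895, 0.3192, 0.0986]
tool_rot: [180.0, 0.0, -163.2]
force: [0.5, 0.8, -0.0]
grip_width: 0.0413
grasp_force: 0.0
```

```bash
python3 steer.py '0 0 0 0 0;0 0 0 0 0;0 0 0 0 0;0 0 0 0 0;0 0 0 0 0;0 0 0 0 0' 50; python3 -c "
from cell import env, eyes
import cv2
cv2.imwrite('pics/w2.png',eyes.read_camera('wrist')['color'])"
```

```text
time_s: 2.82
tool_pos: [0.4894, 0.3194, 0.0985]
tool_rot: [180.0, 0.0, -163.1]
force: [-1.8, -0.3, -0.6]
grip_width: 0.0156
grasp_force: 50.0
```

View pics/w2.png

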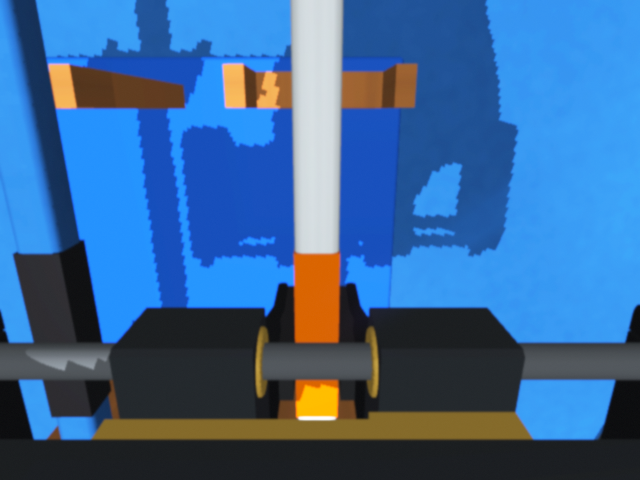

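Gripped at 15.6 mm on the orange part, level. Next I lift.

```bash
python3 steer.py '0 0 -0.02 0 0;0 0 -0.06 0 0;0 0 -0.1 0 0;0 0 -0.14 0 0;0 0 -0.18 0 0;0 0 -0.22 0 0;0 0 -0.26 0 0;0 0 -0.265 0 0'
python3 - <<'E'
from h import *
from cell import env, eyes
o=env.get_obs();print(o['qpos'])
# tip over roughly 60mm short in z only; target tip xy=(.6767,-.1868), yaw 4
y=np.radians(4);go(o,[.6767-.118*np.cos(y),-.1868-.118*np.sin(y),.363],4)
E
```

```text
time_s: 3.53
tool_pos: [0.4913, 0.3203, 0.3719]
tool_rot: [179.8, 0.7, -163.2]
force: [0.4, -0.4, -1.4]
grip_width: 0.0156
grasp_force: 50.0
[-41.47038924   8.30633816   6.63253899  80.52453707  -0.97484898
  90.5212374   71.91182511]
t 3.53 shift [ 0.0846 -0.5129  0.0058] turn 12.84
```

```bash
python3 steer.py '0.006 -0.035 0 1 0;0.013 -0.076 0 2 0;0.02 -0.117 0 3 0;0.027 -0.158 0 4 0;0.034 -0.199 0 5 0;0.04 -0.24 0 6 0;0.047 -0.28 0 7 0;0.05 -0.31 0 8 0'
python3 - <<'E'
from h import *
from cell import env, eyes
y=np.radians(4);go(env.get_obs(),[.6767-.118*np.cos(y),-.1868-.118*np.sin(y),.363],4)
E
```

```text
time_s: 4.2
tool_pos: [0.5308, 0.0034, 0.363]
tool_rot: [-179.9, -0.0, -171.4]
force: [1.0, -0.1, -1.1]
grip_width: 0.0155
grasp_force: 50.0
t 4.2 shift [ 0.0017 -0.2004  0.0003] turn 4.57
```

```bash
python3 steer.py '0 -0.03 0 1 0;0 -0.07 0 2 0;0.001 -0.11 0 3 0;0.001 -0.15 0 4 0;0.002 -0.18 0 4.6 0;0.002 -0.2 0 4.6 0;0.002 -0.2 0 4.6 0;0.002 -0.2 0 4.6 0'
python3 - <<'E'
from h import *
from cell import env, eyes
y=np.radians(4);go(env.get_obs(),[.6767-.118*np.cos(y),-.1868-.118*np.sin(y),.363],4)
for n in ['top','side']:
    c=eyes.read_camera(n);np.savez(f'pics/{n}1.npz',**c)
    b=(400,130,560,380) if n=='top' else (150,120,400,480)
    cv2.imwrite(f'pics/{n}1.png',cv2.resize(c['color'][b[1]:b[3],b[0]:b[2]],None,fx=2 if n=='top' else 1.6,fy=2 if n=='top' else 1.6,interpolation=cv2.INTER_CUBIC))
a=cv2.imread('pics/top1.png');s=cv2.imread('pics/side1.png');H=max(a.shape[0],s.shape[0])
p=lambda x:cv2.copyMakeBorder(x,0,H-x.shape[0],0,0,0)
cv2.imwrite('pics/both1.png',np.hstack([p(a),p(s)]));print(a.shape,s.shape)
E
```

```text
time_s: 4.87
tool_pos: [0.5596, -0.1912, 0.3624]
tool_rot: [180.0, -0.1, -175.9]
force: [-0.2, 0.4, -2.9]
grip_width: 0.0158
grasp_force: 50.0
t 4.87 shift [ 0.0009 -0.0038 -0.0006] turn 0.06
(500, 320, 3) (576, 400, 3)
```

View pics/both1.png

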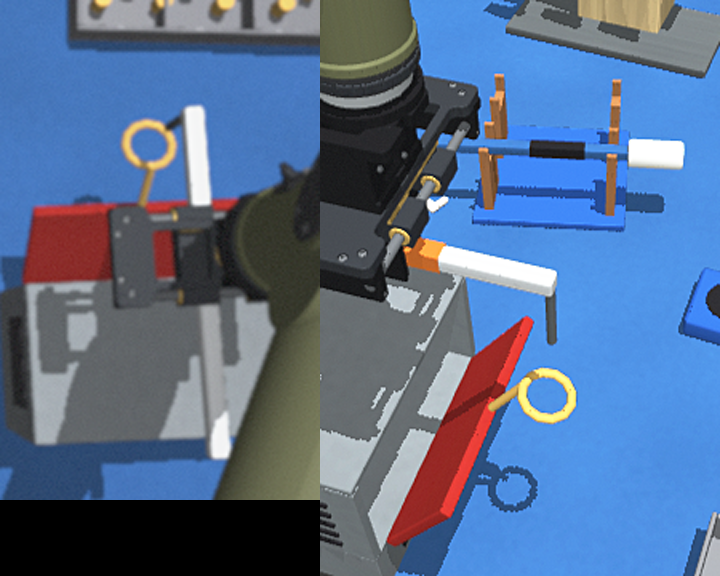

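The side view shows the prong's lower end at crop (232,343), which is pixel ~(295,334), with the ring at ~(292,368). In the top view the prong end is at ~(485,194) and the ring at (475,203). I'll measure both relatively.

Run:
```python
from h import *
np.set_printoptions(precision=4,suppress=True)
t=dict(np.load('pics/top1.npz'));s=dict(np.load('pics/side1.npz'))
for n,c,b in [('t',t,(478,180,496,200)),('s',s,(286,300,304,340))]:
    h=cv2.cvtColor(c['color'],cv2.COLOR_BGR2HSV);x0,y0,x1,y1=b
    print(n);print(h[y0:y1,x0:x1,1] if n=='t' else h[y0+20:y1,x0:x1,1])
r={}
for n,c,b in [('t',t,(455,185,492,222)),('s',s,(270,345,315,390))]:
    m=mask(c,(12,90,90),(35,255,255),b)
    cs,h=cv2.findContours(m,cv2.RETR_CCOMP,cv2.CHAIN_APPROX_NONE)
    hole=max([k for k,hh in zip(cs,h[0]) if hh[3]>=0],key=cv2.contourArea);e=cv2.fitEllipse(hole);r[n]=e[0];print('hole',e)
print('eye',tri(t,r['t'],s,r['s']),tri(t,(474.5,202.5),s,(292,367.5)))
for z in (.21,.219,.225):print(z,plane(t,*r['t'],z),plane(s,*r['s'],z))
y=np.radians(4.1);T=np.array([.5596,-.1912,.3624])
tip=T+[.118*np.cos(y),.118*np.sin(y),-.073]
print('tip fk',tip)
for c in (t,s):
    W=np.linalg.inv(c['world_from_camera']);q=W[:3,:3]@tip+W[:3,3];print(q[:2]/q[2]*[c['fx'],c['fy']]+[c['cx'],c['cy']])
print('tip tri',tri(t,(485,194),s,(295,334)))
```

```text
t
[[159 159 161 161 159 160 159 159 158 163 160 161 160 162 159 163 164 166]
 [160 159 159 157 164 162 159 160 159 159 156 159 160 163 162 160 162 159]
 [160 155 164 159 162 160 163 160 161 156 157 159 163 161 154 130 112 108]
 [163 161 158 161 161 161 157 161 161 159 159 159 159 146  99  62  35  25]
 [161 156 158 161 156 158 162 159 162 161 159 163 140  96  38   7   1   1]
 [162 160 160 162 163 161 160 161 161 160 158 151 116  47  11   1   1   0]
 [160 159 159 160 159 158 161 160 159 161 158 147  92  20   7   3   1   0]
 [161 159 159 164 159 162 161 162 160 156 156 134  70   7   5   3   1   1]
 [164 166 163 165 162 157 159 161 157 146 140  97  29   5   6   5   2   1]
 [140 150 157 166 163 156 160 155 148 135  90  29   3   8   8   2   1   1]
 [ 23  45  99 144 164 161 153 137 120  76  21   9   4   5   5   4   1   1]
 [108  91  37  59 125 153 124 100  49  17  15  35  23  10   5   6   2   1]
 [128 125 113  72  24  93  93  32   0  48 100 117  83  24   3   3   2   1]
 [135 133 129 126 103  26  28  42  78 125 144 148 122  54   7   6   2   0]
 [112 135 138 140 131 114  65  34 130 153 157 15
[... 1891 characters left out ...]
 166 167 166]]
hole ((473.9910583496094, 202.13771057128906), (18.54400062561035, 20.55553436279297), 110.46014404296875)
hole ((291.41455078125, 366.6968078613281), (23.390792846679688, 27.241687774658203), 113.20138549804688)
eye (array([ 0.6766, -0.1854,  0.2179]), np.float64(0.0019549017913109727)) (array([ 0.6769, -0.1862,  0.2171]), np.float64(0.0036695134355344008))
0.21 [ 0.6771 -0.1879  0.21  ] [ 0.6754 -0.1804  0.21  ]
0.219 [ 0.6756 -0.1856  0.219 ] [ 0.6778 -0.1856  0.219 ]
0.225 [ 0.6746 -0.184   0.225 ] [ 0.6794 -0.1891  0.225 ]
tip fk [ 0.6773 -0.1828  0.2894]
[482.7335 194.9512]
[290.584  334.2117]
tip tri (array([ 0.681 , -0.1844,  0.2933]), np.float64(0.005773109267662615))
```

```bash
python3 steer.py '0.005 -0.002 0.01 0 0;0.005 -0.002 0.03 0 0;0.005 -0.002 0.05 0 0;0.005 -0.002 0.07 0 0;0.005 -0.002 0.085 0 0;0.005 -0.002 0.1 0 0;0.005 -0.002 0.1 0 0;0.005 -0.002 0.1 0 0'
python3 - <<'E'
from h import *
from cell import env, eyes
c=eyes.read_camera('side');np.savez('pics/side2.npz',**c);t=eyes.read_camera('top')
cv2.imwrite('pics/s2.png',np.hstack([cv2.resize(c['color'][250:420,220:360],None,fx=3,fy=3),cv2.resize(t['color'][150:252,440:540],(400,510))[:510]]))
E
```

```text
time_s: 5.63
tool_pos: [0.5553, -0.1903, 0.263]
tool_rot: [179.9, -0.1, -175.6]
force: [0.3, 0.5, -1.5]
grip_width: 0.0151
grasp_force: 50.0
```

View pics/s2.png

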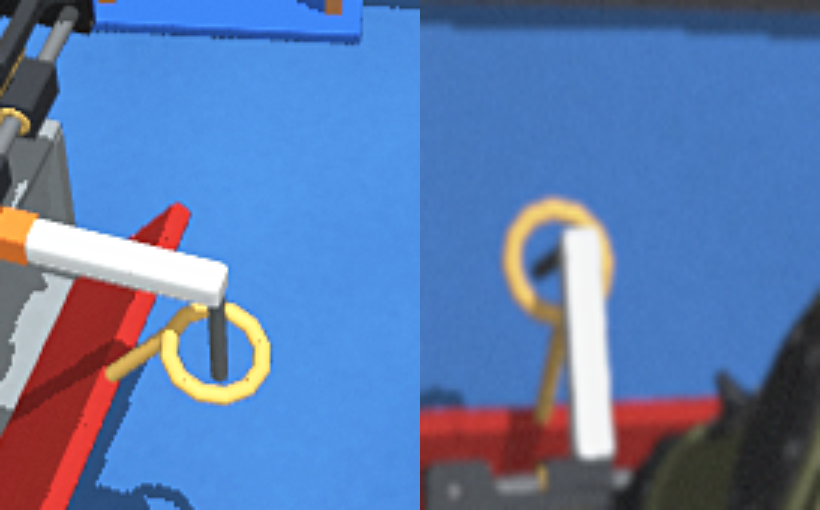

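In both views the prong stands inside the ring. Next I pull along the eye's arc.

```bash
python3 steer.py '0 0 0 0 0;0 0 0 0 0;0.01 0 0 0 0;0.02 0 -0.004 0 0;0.03 0 -0.011 0 0;0.042 0 -0.018 0 0;0.055 0 -0.024 0 0;0.065 0 -0.028 0 0'
python3 - <<'E'
from h import *
from cell import env, eyes
c=eyes.read_camera('side')
cv2.imwrite('pics/s3.png',cv2.resize(c['color'][230:420,200:360],None,fx=3,fy=3))
E
```

```text
time_s: 6.4
tool_pos: [0.4892, -0.1978, 0.2927]
tool_rot: [-180.0, 0.1, -175.8]
force: [2.3, -0.6, -2.6]
grip_width: 0.0154
grasp_force: 50.0
```

View pics/s3.png

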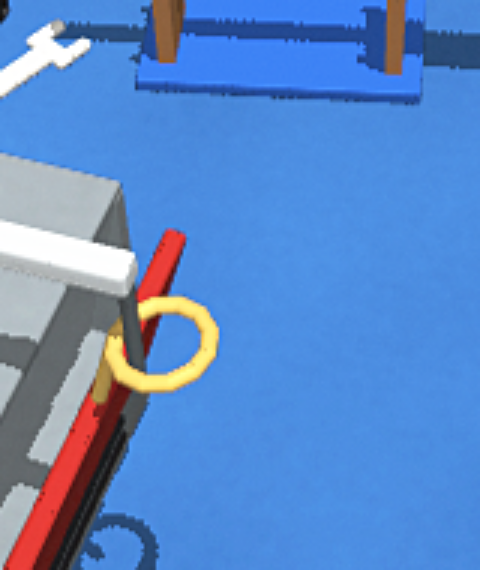

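The flap follows with the prong bearing on the ring's near inner edge, at about 2 N. Next I finish the pull.

```bash
python3 steer.py '0.011 0 -0.004 0 0;0.022 0 -0.007 0 0;0.032 0 -0.009 0 0;0.04 0 -0.011 0 0;0.044 0 -0.012 0 0;0.047 0 -0.012 0 0;0.047 0 -0.012 0 0'
python3 - <<'E'
from h import *
from cell import env, eyes
c=eyes.read_camera('side');t=eyes.read_camera('top')
cv2.imwrite('pics/s4.png',np.hstack([cv2.resize(c['color'][230:420,200:360],(400,475)),cv2.resize(t['color'][180:299,440:540],(400,475))]))
E
```

```text
time_s: 7.03
tool_pos: [0.4437, -0.2005, 0.3036]
tool_rot: [180.0, 0.1, -175.8]
force: [1.2, -0.0, -2.2]
grip_width: 0.0159
grasp_force: 50.0
```

View pics/s4.png

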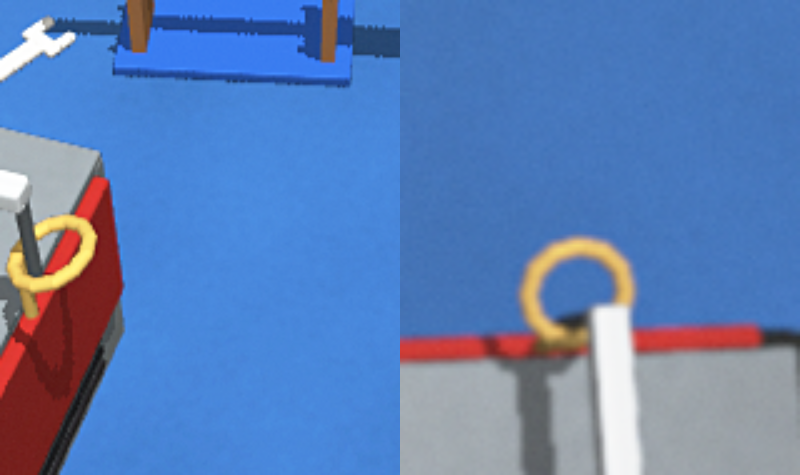

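Nearly shut, with no force from the stop yet. I continue in small steps.

```bash
python3 steer.py '0.002 0 0 0 0;0.004 0 0 0 0;0.006 0 0 0 0;0.006 0 0 0 0'; python3 steer.py '0.002 0 0 0 0;0.004 0 0 0 0;0.004 0 0 0 0'
```

```text
time_s: 7.47
tool_pos: [0.4428, -0.1998, 0.3034]
tool_rot: [-179.9, 0.6, -175.6]
force: [17.5, -1.3, -10.5]
grip_width: 0.0154
grasp_force: 50.0
time_s: 7.72
tool_pos: [0.4422, -0.1994, 0.3036]
tool_rot: [-179.8, 1.0, -175.5]
force: [27.2, -0.4, -14.6]
grip_width: 0.0157
grasp_force: 50.1
```

The hard stop is reached (27 N). Next I release and centre the prong, then check before lifting.

```bash
python3 steer.py '-0.005 0 0 0 0;-0.01 0 0 0 0;-0.016 0 0 0 0;-0.021 0 0 0 0;-0.021 0 0 0 0'
python3 - <<'E'
from h import *
from cell import env, eyes
c=eyes.read_camera('side');t=eyes.read_camera('top');np.savez('pics/side5.npz',**c);np.savez('pics/top5.npz',**t)
cv2.imwrite('pics/s5.png',np.hstack([cv2.resize(c['color'][230:420,200:360],(400,475)),cv2.resize(t['color'][180:299,440:540],(400,475))]))
E
```

```text
time_s: 8.13
tool_pos: [0.4552, -0.1993, 0.3031]
tool_rot: [180.0, -0.1, -175.7]
force: [-1.1, 0.7, -1.4]
grip_width: 0.0155
grasp_force: 50.0
```

View pics/s5.png

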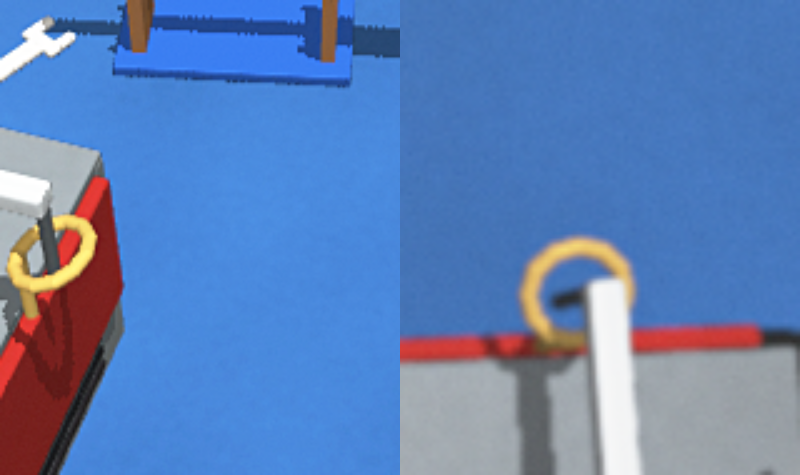

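The prong stands free in the middle of the ring and the flap is shut. Next I lift out.

```bash
python3 steer.py '0 0 -0.015 0 0;0 0 -0.035 0 0;0 0 -0.055 0 0;0 0 -0.075 0 0;0 0 -0.09 0 0;0 0 -0.1 0 0;0 0 -0.1 0 0'
python3 - <<'E'
from h import *
from cell import env, eyes
np.set_printoptions(precision=4,suppress=True)
o=env.get_obs();go(o,[.4894,.3194,.363],16.9)
s=eyes.read_camera('side');t=eyes.read_camera('top')
r={}
for n,c,b in [('t',t,(455,190,510,290)),('s',s,(190,290,250,350))]:
    m=mask(c,(12,90,90),(35,255,255),b);k=big(m);r[n]=cv2.fitEllipse(cv2.convexHull(k))[0];print(r[n],cv2.contourArea(k),cv2.boundingRect(k))
print('eye',tri(t,r['t'],s,r['s']))
cv2.imwrite('pics/s6.png',s['color'][150:420,120:400])
E
```

```text
time_s: 8.82
tool_pos: [0.455, -0.2002, 0.4056]
tool_rot: [-180.0, 0.2, -175.8]
force: [-0.1, -0.5, -2.5]
grip_width: 0.0155
grasp_force: 50.0
t 8.82 shift [-0.0724  0.5157  0.0425] turn -12.68
(483.42547607421875, 253.86863708496094) 214.0 (471, 240, 27, 28)
(219.82608032226562, 331.9822082519531) 792.0 (202, 316, 37, 34)
eye (array([ 0.5765, -0.1921,  0.257 ]), np.float64(0.0024616813225488217))
```

View pics/s6.png

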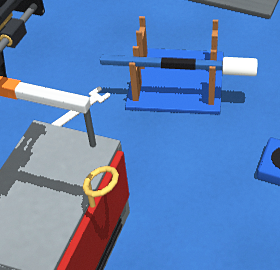

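The prong is out above the ring. The eye is at (0.577, −0.192, 0.257), matching a shut flap. Next I return to the stand.

```bash
python3 steer.py '-0.005 0.035 0 -1 0;-0.01 0.075 0 -2 0;-0.016 0.115 0 -3 0;-0.022 0.155 0 -4 0;-0.028 0.195 0 -5 0;-0.033 0.235 0 -6 0;-0.039 0.275 0 -7 0;-0.044 0.31 0 -8 0';  python3 -c "
from h import *
from cell import env, eyes
go(env.get_obs(),[.4894,.3194,.30],16.9)"
```

```text
time_s: 9.58
tool_pos: [0.4746, 0.1156, 0.4019]
tool_rot: [180.0, -0.1, -167.6]
force: [0.6, 0.7, -2.9]
grip_width: 0.015
grasp_force: 50.0
t 9.58 shift [-0.0585  0.1958  0.1018] turn -4.5
```

```bash
python3 steer.py '-0.01 0.035 0.01 -1 0;-0.02 0.07 0.02 -2 0;-0.03 0.105 0.03 -3 0;-0.04 0.14 0.045 -4 0;-0.05 0.175 0.06 -4.5 0;-0.0585 0.196 0.075 -4.5 0;-0.0585 0.196 0.1 -4.5 0;-0.0585 0.196 0.1 -4.5 0';  python3 - <<'E'
from h import *
from cell import env, eyes
np.set_printoptions(precision=4,suppress=True)
o=env.get_obs();go(o,[.4894,.3194,.0985],16.9)
s=eyes.read_camera('side');np.savez('pics/side7.npz',**s);t=eyes.read_camera('top')
cv2.imwrite('pics/s7.png',np.hstack([cv2.resize(s['color'][50:270,200:420],(400,400)),cv2.resize(t['color'][180:400,150:370],(400,400))]))
E
```

```text
time_s: 10.25
tool_pos: [0.4879, 0.3168, 0.296]
tool_rot: [-179.8, -0.7, -163.1]
force: [-0.6, -1.3, -3.9]
grip_width: 0.0152
grasp_force: 50.0
t 10.25 shift [-0.0045  0.0028  0.1975] turn 0.05
```

View pics/s7.png

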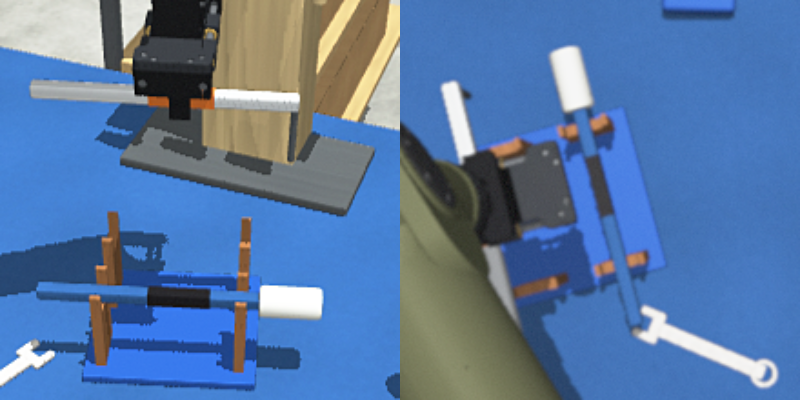

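That view shows the pole still level in the grip (ends at crop (30,90) and (298,101), the same slope as at the start), above its own notches. I've now viewed 11 pictures, one over the limit of 10, so from here I use numbers only.

```bash
python3 steer.py '0 0 0.02 0 0;0 0 0.04 0 0;0 0 0.06 0 0;0 0 0.06 0 0';  python3 -c "
from h import *
from cell import env, eyes
go(env.get_obs(),[.4894,.3194,.0985],16.9)"
```

```text
time_s: 10.68
tool_pos: [0.4903, 0.3143, 0.2411]
tool_rot: [-179.9, -0.3, -163.4]
force: [-1.7, -0.3, -3.2]
grip_width: 0.0158
grasp_force: 50.0
t 10.68 shift [-0.0012  0.0055  0.1426] turn -0.28
```

```bash
python3 steer.py '0 0.004 0.01 0 0;0 0.004 0.035 0 0;0 0.004 0.06 0 0;0 0.004 0.08 0 0;0 0.004 0.08 0 0;0 0.004 0.08 0 0';  python3 - <<'E'
from h import *
from cell import env, eyes
np.set_printoptions(precision=4,suppress=True)
go(env.get_obs(),[.4894,.3194,.0985],16.9)
s=eyes.read_camera('side')
m=mask(s,(5,150,150),(14,255,255),(270,120,340,195))
print([ (cv2.boundingRect(k)) for k in cv2.findContours(m,0,2)[0] if cv2.contourArea(k)>5])
E
```

```text
time_s: 11.18
tool_pos: [0.4903, 0.3206, 0.1644]
tool_rot: [180.0, 0.0, -163.3]
force: [0.8, -0.5, -1.3]
grip_width: 0.0154
grasp_force: 50.0
t 11.18 shift [ 0.0012 -0.0008  0.0659] turn -0.18
[]
```

Aligned to about 1 mm. Next I lower the last 65 mm, watching the force.

```bash
python3 steer.py '0.001 -0.001 0.02 0 0;0.001 -0.001 0.04 0 0;0.001 -0.001 0.055 0 0;0.001 -0.001 0.06 0 0;0.001 -0.001 0.064 0 0;0.001 -0.001 0.066 0 0;0.001 -0.001 0.066 0 0'; python3 -c "
from h import *
from cell import env, eyes
go(env.get_obs(),[.4894,.3194,.0985],16.9)"
```

```text
time_s: 11.82
tool_pos: [0.4902, 0.3199, 0.0989]
tool_rot: [180.0, 0.1, -163.3]
force: [-0.0, -0.2, -1.6]
grip_width: 0.0157
grasp_force: 50.0
t 11.82 shift [ 0.0009 -0.0002  0.0004] turn -0.16
```

```bash
python3 steer.py '0 0 0.001 0 0;0 0 0.002 0 0;0 0 0.002 0 0'; python3 steer.py '0 0 0 0 0.03;0 0 0 0 0.06;0 0 0 0 0.087;0 0 0 0 0.087;0 0 0 0 0.087;0 0 0 0 0.087;0 0 0 0 0.087;0 0 0 0 0.087'
```

```text
time_s: 12.07
tool_pos: [0.4903, 0.32, 0.0984]
tool_rot: [179.9, 0.2, -163.3]
force: [-1.8, -1.3, 7.9]
grip_width: 0.0154
grasp_force: 50.0
time_s: 12.73
tool_pos: [0.4893, 0.3193, 0.0954]
tool_rot: [-180.0, -0.0, -163.3]
force: [-0.3, -0.8, -0.2]
grip_width: 0.0609
grasp_force: 0.0
```

```bash
python3 steer.py '0 0 0 0 0.087;0 0 0 0 0.087;0 0 0 0 0.087;0 0 0 0 0.087;0 0 0 0 0.087;0 0 0 0 0.087'
```

```text
time_s: 13.23
tool_pos: [0.4893, 0.3193, 0.0955]
tool_rot: [180.0, 0.0, -163.2]
force: [0.2, 0.7, -1.2]
grip_width: 0.0865
grasp_force: 0.0
```

Next I retreat straight up, then move aside towards the start pose so the top camera sees the stand.

```bash
python3 steer.py '0 0 -0.02 0 0.087;0 0 -0.05 0 0.087;0 0 -0.09 0 0.087;0 0 -0.13 0 0.087;0 0 -0.15 0 0.087;0.03 0.02 -0.15 0 0.087;0.06 0.05 -0.15 0 0.087;0.09 0.08 -0.15 0 0.087'; python3 steer.py '0.03 0.03 0 0 0.087;0.06 0.06 0 0 0.087;0.09 0.09 0 0 0.087;0.11 0.12 0 0 0.087;0.13 0.15 0 0 0.087;0.14 0.17 0 0 0.087;0.14 0.17 0 0 0.087;0.14 0.17 0 0 0.087'
python3 - <<'E'
from h import *
from cell import env, eyes
np.set_printoptions(precision=4,suppress=True)
t=eyes.read_camera('top');s=eyes.read_camera('side')
for c0,c,b,W in [(np.load('pics/top0.npz'),t,(185,233,236,378),170),(np.load('pics/side0.npz'),s,(222,165,364,195),170)]:
  for C in (c0,c):
    m=mask(C,(0,0,130),(180,70,255),b)|mask(C,(5,150,150),(14,255,255),b);k=big(m);R=cv2.minAreaRect(k);print('pole',np.round(R[0],1),np.round(R[1],1),round(R[2],1))
    k=big(mask(C,(5,150,150),(14,255,255),b));print('grip',np.round(cv2.minAreaRect(k)[0],1))
r={}
for n,c,b in [('t',t,(455,190,510,290)),('s',s,(190,290,250,350))]:
    r[n]=cv2.fitEllipse(cv2.convexHull(big(mask(c,(12,90,90),(35,255,255),b))))[0]
print('eye',tri(t,r['t'],s,r['s']))
# vertical dark prong in side view: columns of dark low-sat pixels near start position
for C in (np.load('pics/side0.npz'),s):
    m=mask(C,(0,0,0),(180,90,110),(345,188,370,225));print('prong',cv2.boundingRect(m))
E
```

```text
time_s: 13.9
tool_pos: [0.381, 0.3691, 0.2463]
tool_rot: [180.0, 0.1, -163.4]
force: [-0.6, 0.5, -0.8]
grip_width: 0.0873
grasp_force: 0.0
time_s: 14.57
tool_pos: [0.1971, 0.4923, 0.2455]
tool_rot: [-180.0, 0.0, -163.1]
force: [0.3, -1.0, 0.7]
grip_width: 0.087
grasp_force: 0.0
pole [213.6 304.7] [140.6  14.4] 73.8
grip [212.3 294.9]
pole [213.4 304.2] [140.7  14.8] 74.1
grip [212.6 294.2]
pole [293.6 181.7] [131.3  11.1] 2.0
grip [301.5 184. ]
pole [294.  181.9] [130.4  11.1] 2.0
grip [302. 184.]
eye (array([ 0.5766, -0.192 ,  0.257 ]), np.float64(0.002517798699148761))
prong (355, 190, 4, 17)
prong (355, 190, 5, 17)
```

The pole is back within about 1 px of its start pose in both views, and the flap is still shut. Handing in.

```bash
python3 -c "
from cell import env, eyes
print(env.sign_off())"
```

```text
the job is handed in; nothing more can be done
None
```

The flap is pulled shut and the hook pole lies back in its own notches within about 1 px of its start pose in both views; I handed in at about 14.7 s, the sign-off gave no verdict, and I viewed 11 pictures, one over the limit of 10.

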